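# Loosen the glass clamp by its thumbwheel

### The arm

A 6-joint arm with a two-finger parallel gripper is mounted at the origin on the work surface. World frame = base frame: x ahead of the robot, y to its left, z up, the work surface at z = 0. Lengths are in m, angles in rad, forces in N, time in s.
With the tool pointing down it reaches from about 0.3 to 0.825 m from the base axis. Payload 5.4 kg.
Tool frame: the origin (TCP) lies at the very end of the fingers, on their centre line; the grasp point (between the pads) lies 19 mm behind it; z points along the fingers, x is the direction in which the jaws open and shut, and the axes are right-handed (so a half turn about z gives the same grasp; the last joint's range is limited). The gripper opens to 92 mm and grips with 3 to 60 N. Pads are 20 mm wide; open, the fingers measure 128 mm over their backs; the gripper's body (75 mm by 189 mm) begins 69 mm behind the grasp point.
Start: joints at [1.032, 0.158, 1.597, -0, 1.386, -0.21], TCP at [0.186, 0.544, 0.215] pointing down, gripper open.
Joint ranges: [-2.91, 2.91], [-0.94, 2.29], [0.18, 2.7], [-1.29, 4.43], [0.17, 2.64], [-3, 3]. Speed limits (rad/s): [2.57, 2.57, 3.14, 3.14, 3.14, 3.14].

### API

Orientations are given as a rotation vector (axis times angle).
In Python, from workcell import bot gives the robot as it stands. Calls block until the motion is done:
- bot.goto(position, orientation): joint-space move of the TCP to a pose.
- bot.line_to(position, rot=None, max_speed=0.15): straight line of the TCP; rot=None keeps the orientation; max_speed is the mean speed in m/s.
- bot.set_joints(angles): joint-space move.
- bot.set_gripper(opening, newtons=None): opening from 0.0 (shut) to 1.0 (fully open); newtons is the grip in N (None keeps the last); returns when the fingers have stopped.
- bot.hold(seconds).
- bot.inverse_kinematics(position, orientation): joint angles nearest the present ones, or None.
- bot.read_camera(name): name is "scene" or "side" or "wrist"; returns a dict with "pixels" (420x560x3 uint8, blue, green, red), "fx", "fy", "cx", "cy" (pixels), "k1" (the pictures are not rectified: a ray, as slopes to the right and down, at radius r is drawn at 1 + k1 r^2 times it, then the intrinsics apply), "R" (3x3) and "t" (3): a world point X has camera coordinates R X + t. Camera axes: x right, y down, z forward; pixel columns grow to the right and rows downward; lengths in m; the calibration is good to about 2 mm. A picture is of the moment at which its call begins. There is no depth.
A pose or a line that the arm cannot do raises bot.MotionError and nothing moves.
- bot.job_done(): hands the job in, once; it reports no verdict.
Readings, each from a call of its own:
- bot.current_clock(): time.
- bot.current_joints(): joint angles.
- bot.current_joint_vel(): joint speeds.
- bot.current_effort(): joint torques, N m.
- bot.current_ee_pos(): TCP position.
- bot.current_tool_rot(): TCP orientation.
- bot.current_contact_force(): force on the tool from outside, world axes, zero at the start.
- bot.current_ft_torque(): the same for the moment, N m.
- bot.current_opening(): opening from 0.0 (shut) to 1.0 (fully open).
Only numpy, scipy, OpenCV 4.12 (cv2) and the standard library are available. Lean on these libraries where they do the work, as an engineer would, in place of code of your own. Each camera call takes 0.05 s, during which the arm holds its last target.

### The job

A glass is held in the clamp on the table. With a fingertip, roll the knurled blue thumbwheel loose, stroke after stroke across the top of its rim towards the side away from the robot, until its white line has come up to the top for the second time, and leave the line at the top and the wheel clear. Do not pick up or shift the glass in the clamp or the cup, salt jar and thermometer standing around it.

Things in the scene. Friction and masses are not known exactly. Their poses are not given: they have to be found in the camera images.
- stand: Glass clamp, fixed to the table: steel base plate 110 (x) x 300 (y) x 12 mm, origin at the centre of its underside on the table, z up, x roughly away from the robot (turned by up to 26 degrees). A fixed grey jaw 82 mm high stands at y = +93 to +107 mm, a sliding jaw 80 mm high at about y = +11 to +23 mm, the glass between them. Loosening draws the sliding jaw back 5 mm a turn.
- housing_top (a point): Centre of the flat top of the grey wheel housing, 84 (x) x 62 (y) mm, 70 mm above the table, at y = -90 mm of the stand; axes as the stand's. The thumbwheel stands 22 mm out of it. Two short white marks on it, either side of the wheel, show where the wheel's top is.
- rim_top (a point): Highest point of the thumbwheel's rim, mid-width, 92 mm above the table; fixed to the stand, axes as the stand's. The wheel is a blue disc of radius 32 mm and width 26 mm (fine knurls all round, within the radius); its axle lies along the stand's y, 32 mm straight below this point. A finger pressed on the rim with 5 to 10 N and moved along the stand's x turns it by friction.
- collar (a joint): Thumbwheel turn in rad, counted over several turns: 0 = tight (a stop), white line (5 mm wide, across the rim) at the top. Grows as it is loosened: top of the rim moving along the stand's +x, away from the robot. Line at the top again at 6.28, second time at 12.57; far stop at 20. Starts at 0.3 to 2.0, line just past the top on the far side. Friction 0.05 N m; stays where left.
- tumbler_mid (a point): Centre (half-way up) of the loose clear glass in the clamp: 67 mm across the rim, 110 mm high, standing on the 12 mm base plate at about y = +58 mm of the stand. Stays where it is.
- salt_mid (a point): Centre of the loose salt jar with a red cap, 50 mm across, 85 mm high, on the table beyond the wheel. Stays where it is.
- cup_mid (a point): Centre of the loose white cup, 72 mm across, 80 mm high, on the table on the robot's side of the clamp. Stays where it is.
- probe_mid (a point): Centre of the loose blue pen-shaped thermometer, 156 x 34 x 14 mm, lying on the table beyond the clamp. Stays where it is.

How it is judged:
On the way:
1. the wheel is rolled loose until the white line comes round to the top for the first time (value of joint collar above 6 rad).
At the end, for the whole second after the job is handed in: the white line is at the top for the second time (thumbwheel at 12.57 rad, within 0.5 rad) and the wheel is at rest; the glass, cup, salt jar and thermometer are within 15 mm of where they started (value of joint collar between 12.066 and 13.066 rad and velocity of joint collar between -0.05 and 0.05 rad/s and distance of each of tumbler_mid, salt_mid, cup_mid, probe_mid from where it was at the start of the episode below 0.015 m); the robot touches nothing.
It fails at once if the glass, cup, salt jar or thermometer is lifted, tipped or shifted by more than 25 mm (distance of any of tumbler_mid, salt_mid, cup_mid, probe_mid from where it was at the start of the episode above 0.025 m or angle between any of tumbler_mid, salt_mid, cup_mid, probe_mid's own z axis and vertical above 0.35 rad).
It fails at once if the glass, cup, salt jar or thermometer is picked up (height (world z) of tumbler_mid above 0.079 m or height (world z) of salt_mid above 0.055 m or height (world z) of cup_mid above 0.052 m or height (world z) of probe_mid above 0.022 m).
It also fails if it takes over 69 s, if anything falls off the work surface, if the arm or the gripper's body presses on something with over 40 N, if the wrist force passes 120 N, or if a joint passes its speed limit or range.

## Working session

There is one attempt and no reset: what is moved stays moved. The work goes in short steps, each a Python script; the robot and the scene stay as the last script left them, time stands still between calls to the robot, and variables do not carry over. Pictures are saved under pics/ and viewed, and the job is handed in when it is done.

```bash
ls; mkdir -p pics; python3 - <<'E'
from workcell import bot
import cv2
for n in ("scene","side","wrist"):
    c=bot.read_camera(n); cv2.imwrite(f"pics/{n}0.png",c["pixels"]); print(n,c["fx"],c["cx"],c["k1"],c["R"],c["t"])
print(bot.current_clock(),bot.current_tool_rot(),bot.current_contact_force())
E
```

```text
pics
scene 459.6289519564429 275.8138277769051 -0.12089054276942032 [[-0.89478547  0.44638801  0.00983373]
 [ 0.33824313  0.69205691 -0.63769022]
 [-0.29146277 -0.56726975 -0.77023015]] [ 0.511978   -0.16231119  0.98592102]
side 435.18145344490205 284.8438123742736 -0.0666034918597421 [[ 0.84731403 -0.53107255  0.00456849]
 [-0.39549216 -0.63669318 -0.66197262]
 [ 0.35446422  0.55909189 -0.74951409]] [-0.46506144  0.30537011  0.70277604]
wrist 352.3191620455193 277.33872854106136 0.0013474181937601047 [[ 0.32352504  0.94621906 -0.00102408]
 [ 0.91034893 -0.31096502  0.273067  ]
 [ 0.25806274 -0.08927628 -0.96199447]] [-0.57505805 -0.02916783  0.39058627]
0.15 [ 2.55454987e+00  1.82761619e+00 -2.02419083e-03] [-0.0697985  -0.08294689 -0.05593113]
```

View pics/scene0.png

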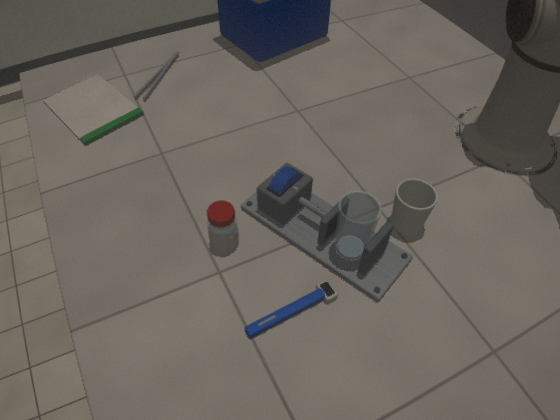

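View pics/side0.png

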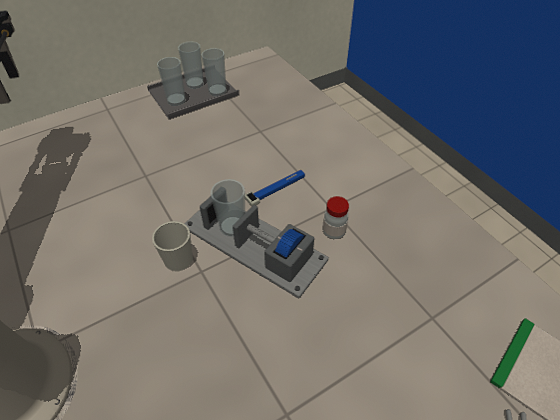

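View pics/wrist0.png

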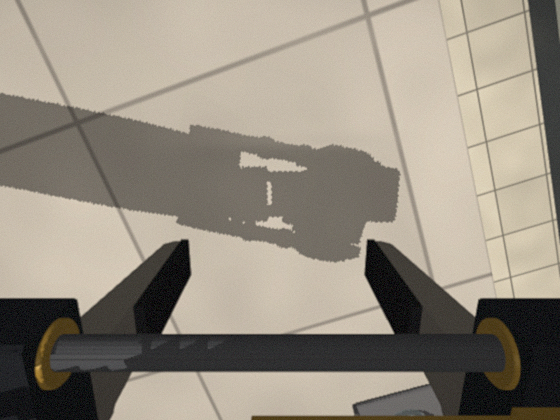

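Both fixed cameras show the clamp, with the wheel near (285,180) in the scene view and (290,240) in the side view. I'll enlarge these areas.

```bash
cat > h.py <<'E'
import numpy as np, cv2
def ray(c,u,v):
    K=np.array([[c["fx"],0,c["cx"]],[0,c["fy"],c["cy"]],[0,0,1]])
    p=cv2.undistortPoints(np.array([[[u,v]]],float),K,np.array([c["k1"],0,0,0,0.]))[0,0]
    R=np.array(c["R"]);t=np.array(c["t"])
    return -R.T@t, R.T@np.array([p[0],p[1],1])
def onz(c,u,v,z):
    o,d=ray(c,u,v); return o+d*(z-o[2])/d[2]
def proj(c,X):
    K=np.array([[c["fx"],0,c["cx"]],[0,c["fy"],c["cy"]],[0,0,1]])
    r=cv2.Rodrigues(np.array(c["R"]))[0]
    return cv2.projectPoints(np.array(X,float).reshape(-1,1,3),r,np.array(c["t"]),K,np.array([c["k1"],0,0,0,0.]))[0].reshape(-1,2)
def crop(img,x,y,w,h,s,name):
    r=cv2.resize(img[y:y+h,x:x+w],None,fx=s,fy=s,interpolation=cv2.INTER_CUBIC)
    r=np.clip(r.astype(float)*1.7,0,255).astype(np.uint8)
    cv2.imwrite(name,r)
E
python3 - <<'E'
import cv2
from h import *
crop(cv2.imread("pics/scene0.png"),230,150,190,150,4,"pics/s1.png")
crop(cv2.imread("pics/side0.png"),180,170,160,135,5,"pics/d1.png")
E
```

```text
(no output)
```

View pics/s1.png

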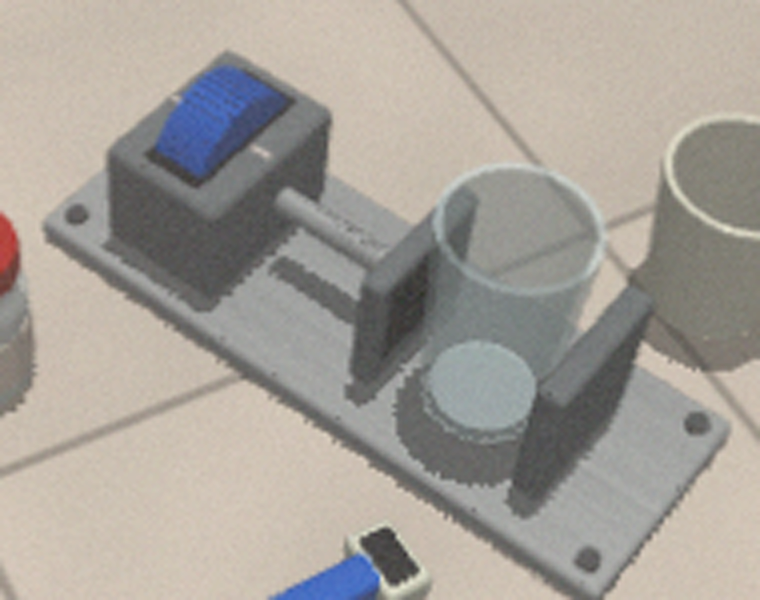

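View pics/d1.png

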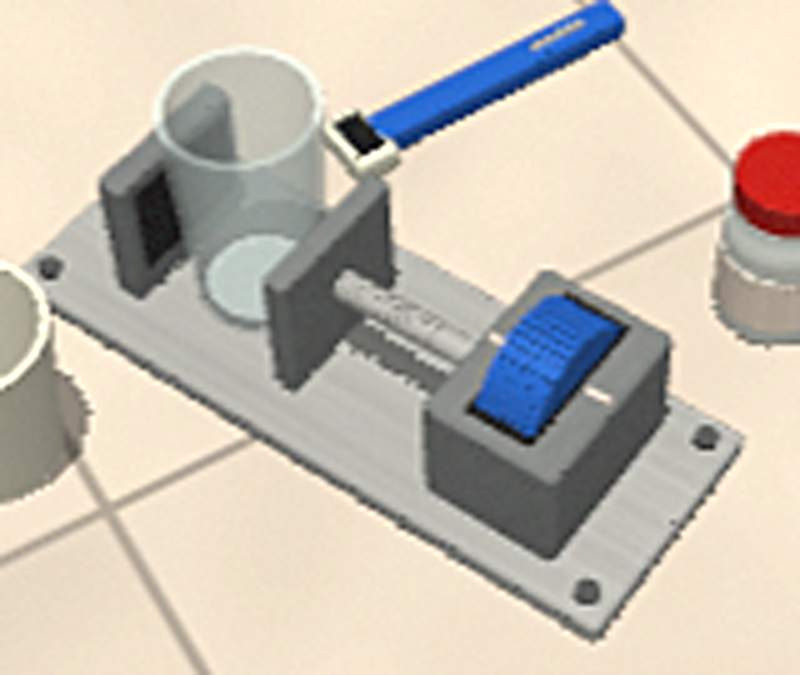

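The crops show the housing top corners, the two white marks and the base-plate screws. The white line is hidden, so the wheel probably starts beyond about 1.25 rad. Next I cast rays onto the known heights.

```bash
python3 - <<'E'
from workcell import bot
from h import *
def S(p):return p[0]/4+230-.375,p[1]/4+150-.375
def D(p):return p[0]/5+180-.4,p[1]/5+170-.4
A=bot.read_camera("scene");B=bot.read_camera("side")
# order: far-y- ... per view lists
sc=dict(corn=[(108,152),(228,52),(330,112),(210,215)],marks=[(176,100),(262,153)],screws=[(76,214),(697,423),(588,560)])
sd=dict(corn=[(670,340),(550,482),(428,405),(545,270)],marks=[(600,395),(495,338)],screws=[(705,437),(587,592),(48,268)])
for nm,z in(("corn",.07),("marks",.07),("screws",.012)):
    a=np.array([onz(A,*S(p),z)[:2] for p in sc[nm]]);b=np.array([onz(B,*D(p),z)[:2] for p in sd[nm]])
    print(nm);print(a.round(4));print(b.round(4))
    if nm!="screws":
        print("mid",a.mean(0),b.mean(0))
        print("d",np.linalg.norm(np.diff(a,axis=0),axis=1),np.linalg.norm(np.diff(b,axis=0),axis=1))
    if nm=="marks":
        for q in (a,b):
            d=q[0]-q[1]; print("yaw from marks",np.degrees(np.arctan2(-d[0]*-1, -d[1]*1)), d)
    if nm=="corn":
        for q in (a,b):
            e=q[[0,3]].mean(0)-q[[1,2]].mean(0); print("xaxis?",e,np.degrees(np.arctan2(e[1],e[0])))
            e=q[[2,3]].mean(0)-q[[0,1]].mean(0); print("yaxis?",e,np.degrees(np.arctan2(e[1],e[0])))
E
```

```text
corn
[[ 0.5872 -0.045 ]
 [ 0.513  -0.0766]
 [ 0.49   -0.024 ]
 [ 0.5641  0.0058]]
[[ 0.5831 -0.0482]
 [ 0.5095 -0.0785]
 [ 0.4893 -0.0256]
 [ 0.561   0.0061]]
mid [ 0.53857506 -0.03495609] [ 0.53569879 -0.03654634]
d [0.08070212 0.05743702 0.079856  ] [0.07958818 0.05657171 0.07846215]
xaxis? [0.07416917 0.0307076 ] 22.490586975754315
yaxis? [-0.02304208  0.05170528] 114.0197895676383
xaxis? [0.07267181 0.03102758] 23.120292858869615
yaxis? [-0.02112347  0.05357503] 111.51824542228498
marks
[[ 0.5473 -0.06  ]
 [ 0.5282 -0.0156]]
[[ 0.5462 -0.0556]
 [ 0.5269 -0.0121]]
mid [ 0.53777569 -0.03775975] [ 0.53650974 -0.03385747]
d [0.04832728] [0.04764897]
yaw from marks 23.30586282466613 [ 0.01912018 -0.04438406]
yaw from marks 23.909619626038516 [ 0.01931189 -0.04356002]
screws
[[ 0.5953 -0.0653]
 [ 0.4077  0.1556]
 [ 0.487   0.1898]]
[[ 0.5951 -0.061 ]
 [ 0.516  -0.0957]
 [ 0.4071  0.1587]]
```

Housing corners, marks and the screw diagonal agree: rim top ≈ (0.537, −0.0355), yaw ≈ 23.2°. The line is hidden inside the housing. Now I approach with closed fingers, jaws along the stand's y.

```bash
cat >> h.py <<'E'
from scipy.spatial.transform import Rotation as Ro
YAW=np.radians(23.2); C=np.array([0.537,-0.0355])
ex=np.array([np.cos(YAW),np.sin(YAW)]); ey=np.array([-ex[1],ex[0]])
def P(x,z,y=0.): return np.r_[C+x*ex+y*ey,z]
def rot(s):
    X=np.r_[s*ey,0];Z=np.array([0,0,-1.]);return Ro.from_matrix(np.c_[X,np.cross(Z,X),Z]).as_rotvec()
E
python3 - <<'E'
from workcell import bot
from h import *
for s in(1,-1):
    print(s,bot.inverse_kinematics(P(-.012,.15),rot(s)))
q=np.array(bot.current_joints())
s=min((1,-1),key=lambda s:abs((np.array(bot.inverse_kinematics(P(-.012,.15),rot(s)))-q)).max()); print(s)
bot.set_gripper(0.0,20)
bot.goto(P(-.012,.2),rot(s)); print(bot.current_clock())
bot.line_to(P(-.012,.105))
print(bot.current_clock(),bot.current_ee_pos(),P(-.012,.105),bot.current_contact_force())
for n in("scene","side","wrist"):
    c=bot.read_camera(n);cv2.imwrite(f"pics/{n}1.png",c["pixels"])
crop(cv2.imread("pics/scene1.png"),200,100,190,150,4,"pics/s2.png")
crop(cv2.imread("pics/side1.png"),210,150,160,130,5,"pics/d2.png")
E
```

```text
1 [-0.30563335  0.09492544  1.79859509  0.          1.24807212 -2.28134606]
-1 [-0.30563335  0.09492544  1.79859509  0.          1.24807212  0.86024659]
-1
4.0083
4.7917 [ 0.52670057 -0.04030928  0.10592964] [ 0.52597038 -0.0402273   0.105     ] [-0.34590752 -0.27493093  0.02995783]
```

View pics/s2.png

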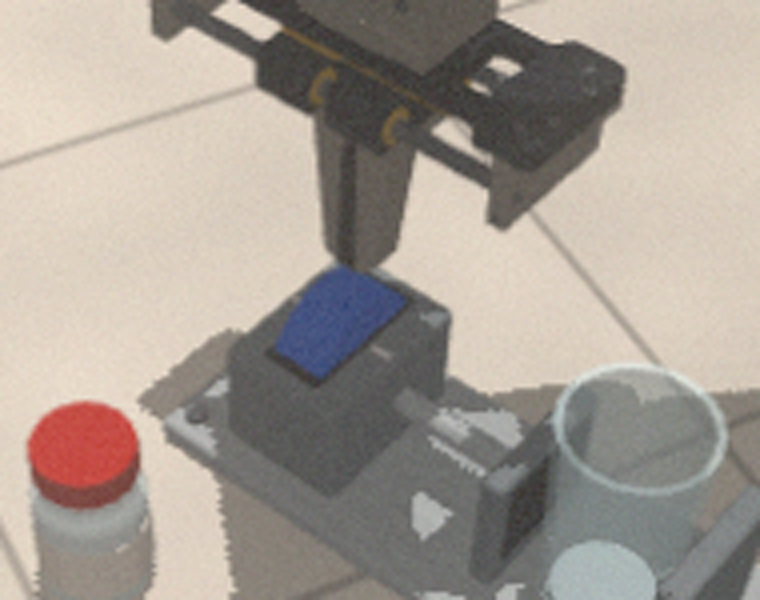

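View pics/d2.png

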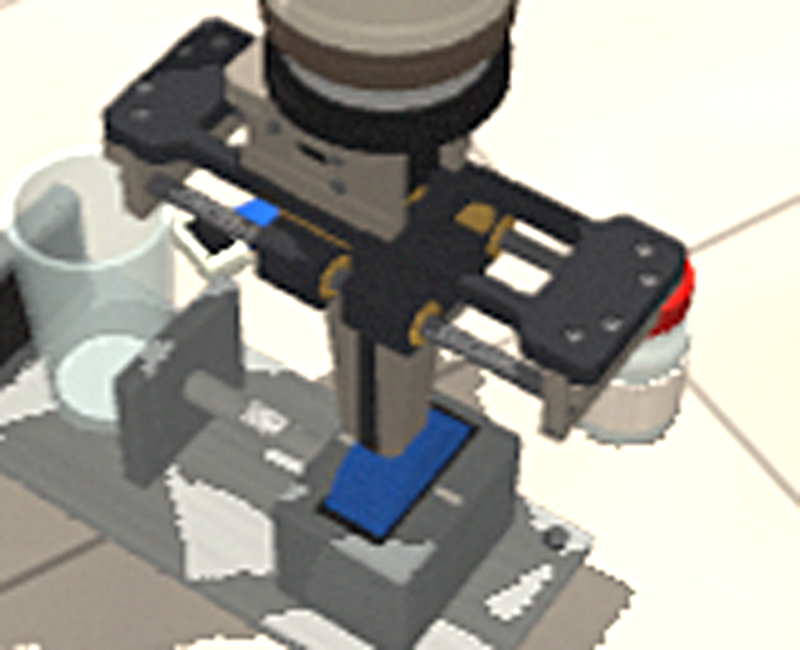

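View pics/wrist1.png

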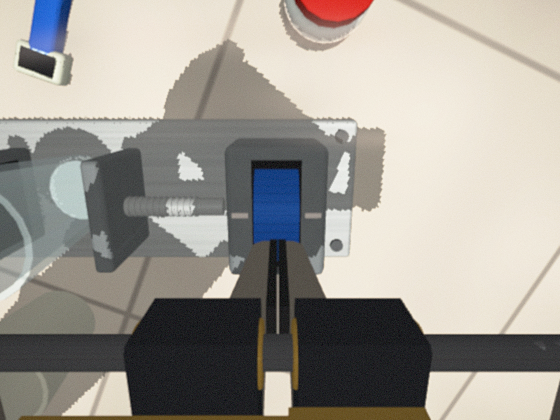

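The finger is centred over the wheel, and the wrist view shows the wheel's rim and both marks (rows ~215, columns 238 and 313). Now I lower by force and do a first stroke.

```bash
python3 - <<'E'
from workcell import bot
from h import *
z=.094
while z>.080:
    bot.line_to(P(-.010,z),max_speed=.05)
    f=bot.current_contact_force(); print(round(z,4),np.round(f,2),np.round(bot.current_ee_pos()[2],4))
    if f[2]>6: break
    z-=.0015
print(bot.current_clock())
for x in(0,.010,.018,.024):
    bot.line_to(P(x,z),max_speed=.05)
    f=np.array(bot.current_contact_force()); p=bot.current_ee_pos()
    print(x,z,"Fx %.2f Fy %.2f Fz %.2f"%(f[:2]@ex,f[:2]@ey,f[2]),np.round(p,4),((p[:2]-C)@ex).round(4))
bot.line_to(P(.024,.105))
bot.line_to(P(-.025,.105))
print(bot.current_clock())
c=bot.read_camera("wrist");cv2.imwrite("pics/wrist2.png",c["pixels"])
E
```

```text
0.094 [-0.12  0.28  0.07] 0.0935
0.0925 [ 0.62 -0.09 -0.3 ] 0.0925
0.091 [-2.04 -0.04  6.15] 0.0922
5.8167
0 0.091 Fx 1.53 Fy 2.09 Fz 5.76 [ 0.5382 -0.0352  0.0923] 0.0012
0.01 0.091 Fx 0.65 Fy 1.98 Fz 5.69 [ 0.5473 -0.0313  0.0922] 0.0111
0.018 0.091 Fx 1.82 Fy -0.36 Fz 1.34 [ 0.5541 -0.0284  0.0911] 0.0185
0.024 0.091 Fx -0.01 Fy 0.68 Fz -0.04 [ 0.5589 -0.026   0.0906] 0.0239
7.8167
```

View pics/wrist2.png

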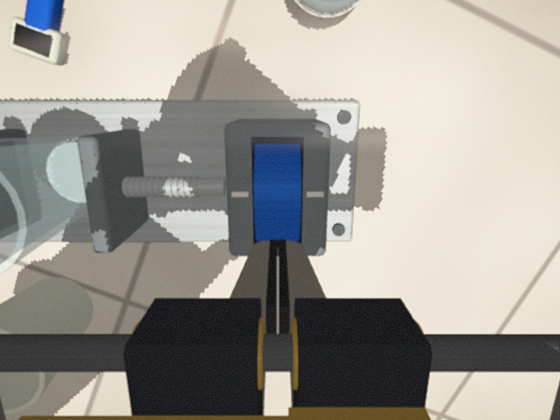

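The press is about 5 N/mm and the rim is at 92.2 mm as expected. The line is still inside the housing. I continue with a deeper press that follows the rim down on the far side, taking a picture after each stroke.

```bash
cat >> h.py <<'E'
def stroke(bot,segs=((.012,.0903),(.023,.0876)),x0=-.011,z0=.0903,sp=.06):
    bot.line_to(P(x0-.004,.096),max_speed=.15)
    bot.line_to(P(x0,z0),max_speed=.04)
    f0=np.array(bot.current_contact_force()); out=[f0[2]]
    for x,z in segs:
        bot.line_to(P(x,z),max_speed=sp); f=np.array(bot.current_contact_force()); out+=[f[:2]@ex,f[2]]
    bot.line_to(P(segs[-1][0]+.004,.100),max_speed=.15)
    bot.line_to(P(-.025,.103),max_speed=.15)
    return np.round(out,1),round(bot.current_clock(),2)
E
python3 - <<'E'
from workcell import bot
from h import *
ims=[]
for i in range(3):
    print(stroke(bot)); im=bot.read_camera("wrist")["pixels"]; ims.append(im[100:260,200:360])
cv2.imwrite("pics/w3.png",cv2.resize(np.hstack(ims),None,fx=1.6,fy=1.6))
E
```

```text
(array([9. , 1.3, 6.2, 3.7, 3.4]), 10.07)
(array([8.6, 1.7, 5.7, 3.7, 3.3]), 12.32)
(array([9.4, 1.7, 6.6, 3.9, 4.2]), 14.57)
```

View pics/w3.png

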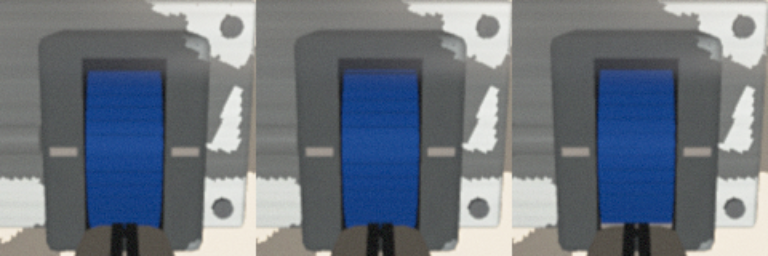

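A thin light edge shows at the near end of the rim in the third picture (y≈222), which may be the line rising. Two more strokes.

```bash
python3 - <<'E'
from workcell import bot
from h import *
ims=[]
for i in range(2):
    print(stroke(bot)); im=bot.read_camera("wrist")["pixels"]; ims.append(im[100:260,200:360])
im=bot.read_camera("side")["pixels"];ims.append(im[160:320,200:360])
cv2.imwrite("pics/w4.png",cv2.resize(np.hstack(ims),None,fx=1.6,fy=1.6))
E
```

```text
(array([9.5, 2.2, 6.2, 3.4, 4.7]), 16.82)
(array([9. , 1.9, 6.5, 4.3, 4. ]), 19.07)
```

View pics/w4.png

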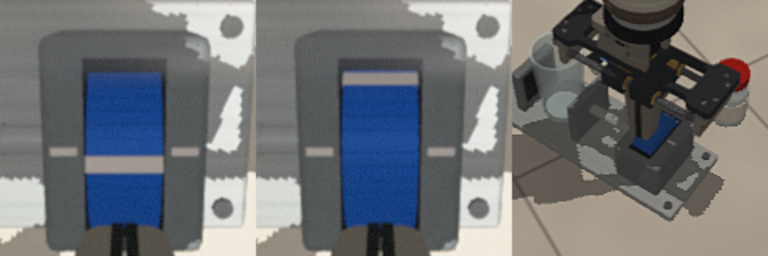

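The line was close to the top after the fourth of these strokes and on the far side after the fifth, so it has passed the top for the first time. I convert both to wheel angles by intersecting rays with the rim cylinder.

```bash
cat >> h.py <<'E'
def ang(c,u,v):
    o,d=ray(c,u,v); x=(o[:2]-C)@ex; z=o[2]-.060; a=d[:2]@ex; b=d[2]
    A=a*a+b*b;B=x*a+z*b;Cc=x*x+z*z-.032**2
    s=(-B-np.sqrt(max(B*B-A*Cc,0)))/A
    return np.arctan2(x+s*a,z+s*b)
def line_pix(c):
    im=c["pixels"].astype(int); col=im[:,:,0]-im[:,:,2]  # blue-red
    s=im[125:245,262:292]; m=((s[:,:,2]>90)).mean(1)>.6
    r=np.flatnonzero(m)+125; return r
E
python3 - <<'E'
from workcell import bot
from h import *
c=bot.read_camera("wrist"); print(bot.current_clock())
for v in(202.5,148.75): print(ang(c,277,v))
print("top mark",proj(c,P(0,.092)),proj(c,P(0,.07,.02)),line_pix(c))
E
```

```text
19.2167
0.06777294765730518
1.0987408549417064
top mark [[279.83324706 206.45423165]] [[245.85694137 196.15308926]] [125 126 127 128 129 130 131 132 133 134 135 136 146 147 148 149 150 151
 152 153]
```

Now at about 7.38 rad, with about 1.03 rad per stroke. Four more strokes should bring it to about 11.5, then I check before the last one.

```bash
python3 - <<'E'
from workcell import bot
from h import *
ims=[]
for i in range(4):
    print(stroke(bot)); c=bot.read_camera("wrist"); ims.append(c["pixels"][100:260,220:340])
    print(line_pix(c))
cv2.imwrite("pics/w5.png",cv2.resize(np.hstack(ims),None,fx=1.6,fy=1.6))
E
```

```text
(array([9. , 1.3, 5.7, 3.6, 4.1]), 21.42)
[125 126 127 128 129 130 131 132 133 134 135]
(array([9.5, 1.1, 6.3, 3.4, 4.2]), 23.67)
[125 126 127 128 129 130 131 132 133 134 135]
(array([8.9, 1.8, 6.5, 4.6, 3.9]), 25.92)
[125 126 127 128 129 130 131 132 133 134 135]
(array([9.6, 0.9, 5.7, 3.4, 4.1]), 28.17)
[125 126 127 128 129 130 131 132 133 134 135]
```

View pics/w5.png

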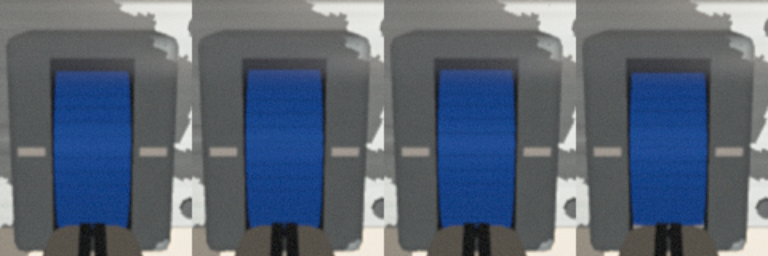

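The fourth picture shows the same light hint at the near edge as before the first turn. One more stroke.

```bash
python3 - <<'E'
from workcell import bot
from h import *
print(stroke(bot)); c=bot.read_camera("wrist"); r=line_pix(c); r=r[r>140];print(r,ang(c,277,r.mean()) if len(r) else None)
cv2.imwrite("pics/w6.png",c["pixels"])
E
```

```text
(array([9.2, 1.5, 6.5, 4.4, 3.5]), 30.42)
[201 202 203 204 205 206 207 208 209 210 211 212] -0.01928604442152471
```

View pics/w6.png

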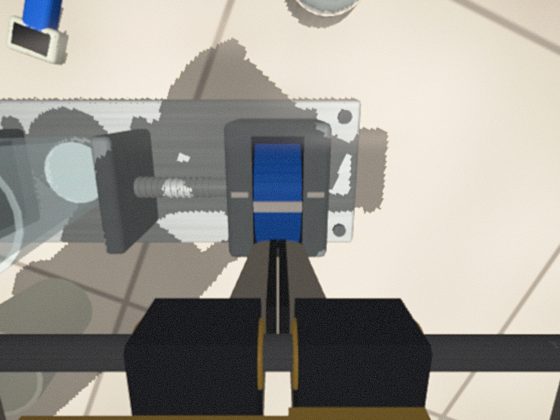

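The line is at the top again, at −0.02 rad, so the wheel is at about 12.55. The sliding jaw has drawn back towards the wheel. I retreat and check with the fixed cameras.

```bash
python3 - <<'E'
from workcell import bot
from h import *
bot.line_to(P(-.025,.22)); 
bot.goto(np.array([.30,.45,.25]),bot.current_tool_rot())
bot.hold(.5)
print(bot.current_clock(),bot.current_contact_force())
ims=[]
for n in("scene","side"):
    a=cv2.imread(f"pics/{n}0.png");c=bot.read_camera(n);b=c["pixels"];cv2.imwrite(f"pics/{n}9.png",b)
    print(n,proj(c,P(0,.092)))
    sl=(slice(150,345),slice(190,450)) if n=="scene" else (slice(150,310),slice(140,360))
    ims.append(np.hstack([cv2.resize(a[sl],(400,300)),cv2.resize(b[sl],(400,300))]))
cv2.imwrite("pics/end.png",np.vstack(ims))
E
```

```text
33.85 [-0.12506479  0.29445311  0.7615596 ]
scene [[285.56604715 172.98652577]]
side [[289.83052696 236.20736137]]
```

View pics/end.png

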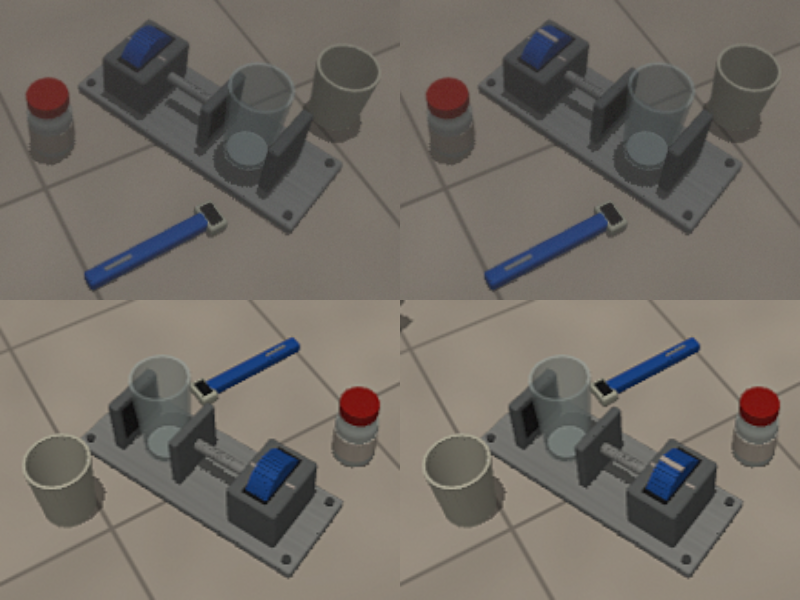

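Before (left) and after (right): the glass, cup, jar and thermometer look unmoved. The line lies at about (286,173) in the scene view and (290,237) in the side view, within about 1.5 px of the projected rim top. The robot is clear, so I hand in.

```bash
python3 -c "
from workcell import bot
bot.job_done()"
```

```text
the job is handed in; nothing more can be done
```

I rolled the thumbwheel loose with ten fingertip strokes at about 6–9 N, and handed the job in at about 34 s of the 69 s allowed.

- **Wheel:** the white line passed the top once (seen at +0.07 rad past it) and came up a second time. The wrist camera put it at −0.02 rad from the top, so about 12.55 rad on the wheel. The scene and side cameras agreed to within about 1.5 px.
- **Turn count:** at the start the line was hidden inside the housing, so I never saw the starting angle. The count rests on the two times I saw the line come up, the measured 1.03 rad per stroke, and the sliding jaw having moved back towards the wheel.
- **Surroundings:** comparing before and after pictures by eye, the glass, cup, salt jar and thermometer had not visibly moved; I did not measure their positions. The arm was well clear, with the contact force close to zero.

No check failed or disagreed.

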